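# Load the live-imaging chamber

## Robot

A 6-joint arm with a two-finger parallel gripper is mounted at the origin on the work surface. World frame = base frame: x ahead of the robot, y to its left, z up, the work surface at z = 0. Lengths are in m, angles in rad, forces in N, time in s.
With the tool pointing down it reaches from about 0.275 to 0.75 m from the base axis. Payload 10.2 kg.
Tool frame: the origin (TCP) lies at the very end of the fingers, on their centre line; the grasp point (between the pads) lies 19 mm behind it (robot.grip_depth is the distance from the TCP to the grasp point, in m); z points along the fingers, y is the line along which they close (so a half turn about z gives the same grasp; the last joint's range is limited). The gripper opens to 88 mm and grips with 3 to 60 N. Pads are 18 mm wide; open, the fingers measure 123 mm over their backs; the gripper's body (75 mm by 187 mm) begins 45 mm behind the grasp point.
Start: joints at [0.879, 0.313, 1.498, -0, 1.331, -0.223], TCP at [0.237, 0.468, 0.239] pointing down, gripper open.
Joint ranges: [-2.94, 2.94], [-0.97, 2.17], [0.19, 2.56], [-1.23, 4.37], [0.02, 3.11], [-2.88, 2.88]. Speed limits (rad/s): [2.39, 2.39, 3.01, 3.14, 3.14, 3.14].

## Interface

Orientations are given as a unit quaternion [x, y, z, w].
In Python, from bench import robot, vision, finish_job gives the robot as it stands.
- The arm moves only by the tool jog_arm, never from a script. Its argument "series" is a list of rows, each a list of 3 entries, a list of its own where there are three numbers: the shift along the tool's x, y, z in mm, then the turn, a rotation vector about the tool's x, y, z in degrees, then the finger opening in mm, from 0 to 88.1. In form: [[[tx, ty, tz], [rx, ry, rz], hand], ...]. A call has 1 to 20 rows; each row shifts and turns the commanded pose from where the row before left it, along the tool's axes as they then stand; what a row does not reach is not made up. A row lasts 1/8 s, in which the tool goes at most 62.5 mm and 10.7 degrees, less where a joint would pass 70% of its speed; a pose out of reach is approached as far as the arm can. A call is refused whole if a number of a shift passes 62.5 or a number of a turn 10.7, either way. A call with a gripper value outside its range is refused whole. The fingers move at their own pace and stop on an object; "squeeze" is the grip in N (left out, the last holds). Time passes only in rows, so rows that do not move let the fingers close. It gives the time, the measured TCP pose, the force, the opening and the grip force at its end, in the units of the state.
- robot.get_state(): the state, without advancing time (a new reading comes with each control period).
- vision.capture(name): name is "scene" or "top" or "wrist"; returns a dict with "frame" (480x640x3 uint8, red, green, blue), "depth" (480x640 float32, m along the optical axis (not along the pixel's ray), 0 where there is no reading), "fx", "fy", "cx", "cy" (pixels), "R" (3x3) and "t" (3): a world point X has camera coordinates R X + t. Camera axes: x right, y down, z forward; pixel columns grow to the right and rows downward; lengths in m; the calibration is good to about 2 mm. A picture is of the moment at which its call begins.
- finish_job(): hands the job in; it is judged then, once.
The state is a dict: "t": time; "joints": joint angles; "qvel": joint speeds; "joint_efforts": joint torques, N m; "ee_pos": TCP position; "ee_rot": TCP orientation; "force": force on the tool from outside, world axes, zero at the start; "torque": the same for the moment, N m; "gripper_width": finger opening in m; "grasp_force": force on a finger pad.
Only numpy, scipy, OpenCV 4.12 (cv2) and the standard library are available. Lean on these libraries where they do the work, as an engineer would, in place of code of your own. Each camera call takes 0.05 s, during which the arm holds its last target. There are 200 camera calls.

## Task

Load the imaging chamber with the small culture dish: lay the adapter plate that fits this dish flat in the recess of the chamber floor, then set the dish fully home in its collar, put the steel weight ring down over the dish lid, and last close the chamber with the windowed cover, square and fully down. Keep the dish level, set it and the ring down gently rather than dropping them, and leave the large dish and its adapter where they are.

Things in the scene. Friction and masses are not known exactly. Their poses are not given: they have to be found in the camera images.
- chamber: fixed open-topped grey metal box, 140 (x) x 124 (y) x 40 mm high, walls 8 mm (124 x 108 mm inside); feet and ports make it 165 mm long. Its bright floor, 7 mm above the bench, has a round central recess 88 mm wide and 3 mm deep (its floor 4 mm above the bench; the dark disc in it is only the objective port). Origin: centre of the underside, below the recess centre; z up, x along the long side.
- adapter_small: adapter for the small dish, bare aluminium: round flange 84 mm wide, 4 mm thick, chamfered below; on it a collar 48 mm outside, 38 inside, top 12 mm above the underside: grip this. A ledge inside, 8 mm above the underside, carries the dish (socket 4 mm deep). 2 mm play in the recess, underside on the recess floor. 56-101 g. Origin: centre of the underside, z up, round.
- dish_small: small clear lidded dish, one piece, 14 mm high: base 35 mm wide, chamfered, up to 5 mm; lid 39 mm wide from 5 to 14 mm. The base drops 4 mm into the small adapter's collar (1.5 mm play), its underside on the ledge; what is more than 4 mm above its underside stays clear of the collar: grip the lid. 19-34 g. Origin: centre of the underside, z up, round.
- weight_ring: steel weight ring, right way up, 50 mm outside, 14 mm high, bore 27 mm. A skirt under it, 4 mm deep and 43 mm wide inside, fits over the small dish's 39 mm lid (2 mm play); seated, its underside is 10 mm above the dish's underside. Grip the outside. 82-149 g. Origin: centre of the underside, z up, round.
- cover: grey plate 136 (x) x 120 (y) x 5 mm, right way up on a frame 112 x 96 x 4 mm that drops inside the chamber walls (6 mm play). A central round black window bezel, 56 mm wide, stands from 9 to 21 mm above the origin: grip its outside. Seated on the wall tops, its origin is 36 mm above the chamber's. 165-297 g. Origin: centre of the frame's underside; z up, x along the long side; half turn fits.
- adapter_large: adapter for the large dish, not wanted now: same flange, 84 mm wide and 4 mm thick, but a wider collar, 64 mm outside and 53 mm inside, 12 mm high. Origin: centre of the underside, z up.
- dish_large: large clear lidded dish, not wanted now: 14 mm high, lid 54 mm wide, base 50 mm wide. Origin: centre of the underside, z up.
Things that resemble listed ones, but are neither listed nor needed, are in the scene too. Leave any blue or orange look-alike of the cover alone.

How it is judged:
On the way, in this order (a step that is already met when the one before it is completed fails the run):
1. the small adapter lies flat in the chamber's recess (z of adapter_small in the frame of chamber between 0.0022 and 0.0058 m and horizontal distance between adapter_small and chamber below 0.0045 m and angle between adapter_small's own z axis and vertical below 0.05 rad), for 0.2 s.
2. the small dish is home in the adapter, which is still in the recess (all of step 1 and z of dish_small in the frame of adapter_small between 0.0062 and 0.0098 m and horizontal distance between dish_small and adapter_small below 0.0035 m and angle between dish_small's own z axis and vertical below 0.06 rad), for 0.2 s.
3. the weight ring is down over the lid of the dish, dish and adapter still seated (all of step 2 and z of weight_ring in the frame of dish_small between 0.0082 and 0.0118 m and horizontal distance between weight_ring and dish_small below 0.0045 m and angle between weight_ring's own z axis and vertical below 0.06 rad), for 0.2 s.
At the end, for the whole second after the job is handed in: Centred within 4.5 mm: small adapter in the recess, weight ring on the dish lid; within 3.5 mm: dish in the collar; cover within 9 mm and 0.15 rad of square. Each within 1.8 mm of seated height, level, released, at rest. Large dish and adapter within 20 mm of their start (all of step 3 and z of cover in the frame of chamber between 0.0342 and 0.0378 m and horizontal distance between cover and chamber below 0.009 m and angle between cover's own z axis and vertical below 0.04 rad and angle between the x axis of cover and the x axis of chamber, either way round below 0.15 rad and linear speed of each of adapter_small, dish_small, weight_ring, cover below 0.01 m/s and distance of each of dish_large, adapter_large from where it was at the start of the episode below 0.02 m); the robot touches nothing.
It fails at once if the small dish is tilted by more than 0.35 rad (angle between dish_small's own z axis and vertical above 0.35 rad).
It fails at once if the small dish or the weight ring is dropped (falls unheld faster than 0.45 m/s, about 10 mm) ((linear speed of dish_small above 0.45 m/s and contact force between the fingers and dish_small below 0.05 N) or (linear speed of weight_ring above 0.45 m/s and contact force between the fingers and weight_ring below 0.05 N)).
It fails at once if the weight ring is pressed hard on the dish (over 35 N) (contact force between weight_ring and dish_small above 35 N).
It fails at once if the large dish is moved by more than 20 mm (distance of dish_large from where it was at the start of the episode above 0.02 m).
It fails at once if the large adapter is moved by more than 20 mm (distance of adapter_large from where it was at the start of the episode above 0.02 m).
It also fails if it takes over 109 s, if anything falls off the work surface, if the arm or the gripper's body presses on something with over 40 N, if the wrist force passes 120 N, or if a joint passes its speed limit or range.

## Working session

There is one attempt and no reset: what is moved stays moved. The work goes in short steps, Python scripts to look and compute and a tool call to move; the robot and the scene stay as the last step left them, time stands still between calls to the robot, and variables do not carry over. Pictures are saved under pics/ and viewed, at most 14 in all, crops included, and the job is handed in when it is done.

Besides the shell and the picture viewer there is one more tool, called as name([rows], argument=value, ...), one row to a line, values as JSON. jog_arm: Moves the arm, as the interface text tells. Its arguments: {"type":"object","properties":{"series":{"type":"array","items":{"type":"array"}},"squeeze":{"type":"number"}},"required":["series"]}

```bash
mkdir -p pics
cat > h.py <<'E'
import numpy as np, cv2
from bench import robot, vision
def cap(n,f=None):
    c=vision.capture(n); np.savez(''+n+'.npz',**c)
    if f: cv2.imwrite('pics/'+f,c['frame'][:,:,::-1])
    return c
def world(c):
    v,u=np.mgrid[:480,:640]; d=c['depth']
    p=np.stack([(u-c['cx'])/c['fx']*d,(v-c['cy'])/c['fy']*d,d],-1)
    return (p-c['t'])@c['R']   # R^T (p-t)
def toworld(c,u,v,z):
    r=np.array([(u-c['cx'])/c['fx'],(v-c['cy'])/c['fy'],1])@c['R']; o=-np.array(c['t'])@c['R']
    return o+r*(z-o[2])/r[2]
E
python3 - <<'E'
from h import *
for n in('top','scene'):
    c=cap(n,n+'0.png'); print(n,c['fx'],np.round(c['R'],3).tolist(),np.round(c['t'],3))
print(robot.get_state(),robot.grip_depth)
E
```

```text
top 561.4928101327089 [[-0.004, -1.0, -0.015], [-0.997, 0.005, -0.074], [0.074, 0.015, -0.997]] [-0.064  0.494  1.077]
scene 526.5008172773732 [[-0.666, 0.746, 0.013], [0.631, 0.572, -0.524], [-0.399, -0.341, -0.851]] [ 0.369 -0.261  1.484]
{'t': 0.1, 'joints': array([ 8.78588417e-01,  3.13406132e-01,  1.49832649e+00, -1.96343343e-05,
        1.33101814e+00, -2.23378507e-01]), 'qvel': array([-0.00067976, -0.00202482, -0.00262506, -0.00074981, -0.00061701,
       -0.001577  ]), 'joint_efforts': array([ 4.08497028e-03, -4.02812004e+01, -2.52647513e+01,  6.96777343e-02,
        3.41584277e-02, -5.61219440e-05]), 'ee_pos': array([0.23708255, 0.46818017, 0.23822515]), 'ee_rot': array([ 2.32271422e-01,  9.72650837e-01, -5.23640439e-04, -2.47369890e-04]), 'force': array([ 0.62087369,  0.27568927, -0.36067246]), 'torque': array([-0.04775441, -0.09435937,  0.00688209]), 'grasp_force': 0.0, 'gripper_width': 0.08791946446771592} 0.0187
```

View pics/top0.png

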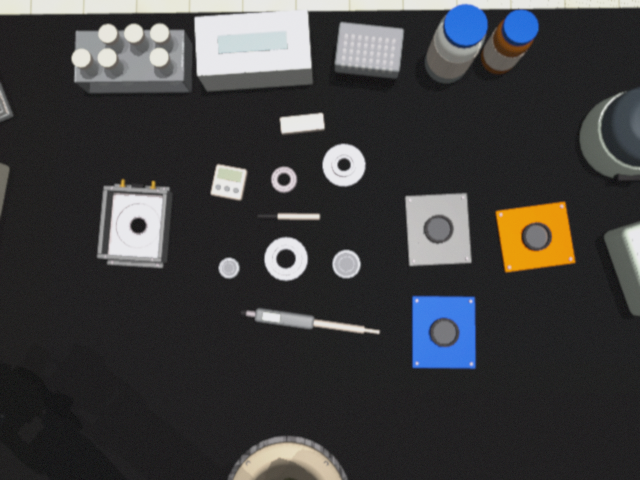

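View pics/scene0.png

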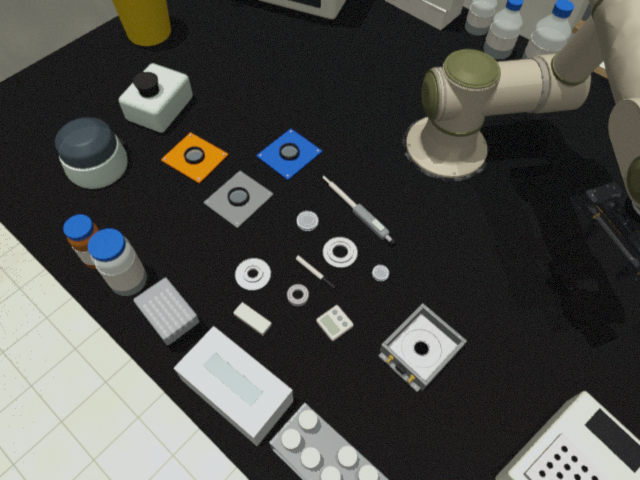

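Top view. Candidates:
- Adapter: (344,165) or (286,259).
- Dish: (229,268) or (346,264).
- Cover: grey (438,230), with orange (536,237) and blue (444,332) as look-alikes.
- Ring: (284,180).
- Chamber: (137,225).

The narrow-collar adapter appears to be (344,165) and the small dish (229,268). I'll check both in a close crop.

Run:
```python
from h import *
c=dict(np.load('top.npz')); W=world(c)
f=c['frame'][:,:,::-1]
cv2.imwrite('pics/crop0.png',cv2.resize(f[130:290,205:375],None,fx=3.5,fy=3.5,interpolation=cv2.INTER_CUBIC))
print('bench z',np.median(W[380:420,150:400,2]))
print('cover profile',np.round(W[230,400:475:3,2]*1000))
for n,(u,v),hw in [('adA',(344,165),26),('adB',(286,259),26),('dS',(229,268),14),('dL',(346,264),18),('ring',(284,180),17),('cover',(438,230),40),('chamber',(136,226),46)]:
    P=W[v-hw:v+hw,u-hw:u+hw].reshape(-1,3)
    for lo,hi in [(.0015,.006),(.0085,.017),(.002,.03),(.03,.05)]:
        q=P[(P[:,2]>lo)&(P[:,2]<hi)]
        if len(q)>15:
            (x,y),r=cv2.minEnclosingCircle(q[:,:2].astype(np.float32)); R=cv2.minAreaRect(q[:,:2].astype(np.float32)*1000)
            print(n,lo,hi,len(q),'circ',round(x,4),round(y,4),'D',round(2000*r,1),'rect',np.round(R[0],1),np.round(R[1],1),round(R[2],1),'zmed',np.round(np.median(q[:,2])*1000,1))
```

```text
bench z 0.0007412665831035348
cover profile [ 2.  2. -2. 15.  8.  9. 10. 11. 17. 21. 17. 17. 16. 12. 15. 15. 12. 24.
  8. 10. 12.  8. 10.  1.  3.]
adA 0.0015 0.006 1113 circ 0.6539 -0.112 D 144.7 rect [ 653.8 -112.1] [102.2 104. ] 89.5 zmed 3.5
adA 0.0085 0.017 288 circ 0.6519 -0.1125 D 81.6 rect [ 651.9 -109.5] [77.3 73. ] 30.8 zmed 11.2
adA 0.002 0.03 1533 circ 0.6539 -0.112 D 144.7 rect [ 653.6 -112. ] [102.1 104. ] 89.4 zmed 4.9
adB 0.0015 0.006 963 circ 0.4666 0.0039 D 143.2 rect [466.6   3.9] [101.4 101. ] 89.8 zmed 3.3
adB 0.0085 0.017 408 circ 0.4673 0.0035 D 83.0 rect [467.6   3.8] [79.9 69.3] 19.1 zmed 11.4
adB 0.002 0.03 1495 circ 0.4666 0.0039 D 143.2 rect [466.6   3.9] [101.4 100.9] 89.8 zmed 5.4
dS 0.0015 0.006 156 circ 0.4489 0.1176 D 72.2 rect [449.1 116.3] [54.2 53.5] 89.9 zmed 2.5
dS 0.0085 0.017 267 circ 0.4495 0.1146 D 39.0 rect [449.7 114.6] [37.4 37.4] 44.5 zmed 14.2
dS 0.002 0.03 430 circ 0.4494 0.1181 D 72.3 rect [449.1 116.3] [54.2 53.5] 89.9 zmed 13.4
dL 0.0015 0.006 245 circ 0.456 -0.1156 D 96.2 rect [ 456.  -114.8] [69.2 69.1] 89.7 zmed 2.6
dL 0.0085 0.017
[... 441 characters left out ...]
med 12.4
cover 0.0015 0.006 874 circ 0.5236 -0.2972 D 221.2 rect [ 522.6 -297.2] [157.  157.7] 89.4 zmed 3.0
cover 0.0085 0.017 2961 circ 0.5239 -0.2949 D 179.5 rect [ 523.7 -295.5] [136.1 120.5] 2.5 zmed 10.7
cover 0.002 0.03 4815 circ 0.5252 -0.2975 D 218.6 rect [ 522.6 -297.1] [157.9 157. ] 89.6 zmed 9.7
chamber 0.0015 0.006 2630 circ 0.5333 0.3045 D 258.6 rect [534.2 303.6] [185.9 183.2] 90.0 zmed 3.7
chamber 0.0085 0.017 869 circ 0.5338 0.2929 D 183.8 rect [531.  294.1] [126.9 156.9] 89.8 zmed 9.9
chamber 0.002 0.03 4783 circ 0.5333 0.3045 D 258.6 rect [534. 303.] [183.8 186.2] 0.3 zmed 6.1
chamber 0.03 0.05 1403 circ 0.5347 0.2966 D 185.4 rect [542.2 296.7] [127.3 154.9] 86.1 zmed 39.9
```

View pics/crop0.png

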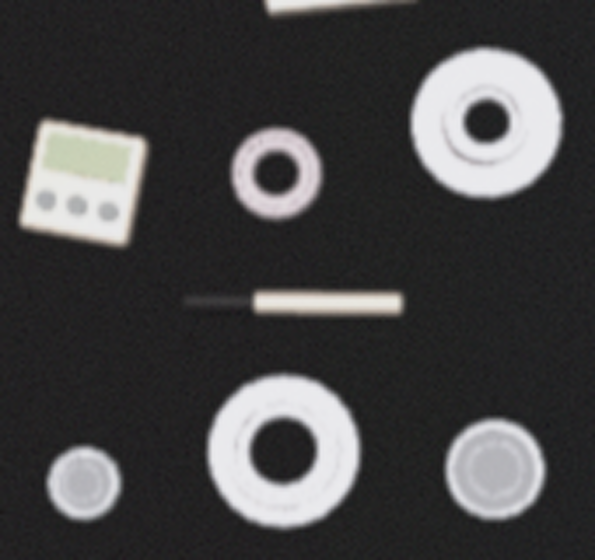

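The crop shows the narrow-collar adapter (small) at full-frame pixel (344,165). The wide-collar adapter (large) is at (286,259), the 39 mm dish (small) at (229,268), the 54 mm dish (large) at (346,264), and the ring at (284,180). The 50.9, 39.0 and 54.0 mm diameters agree. Next I'll turn the tool and look at the chamber with the wrist camera.

jog_arm([
  [[0, 0, -10], [0, 0, 10.5], 88],
  [[0, 0, -10], [0, 0, 10.5], 88],
  [[0, 0, -10], [0, 0, 10.5], 88],
  [[0, 0, -10], [0, 0, 10.5], 88],
  [[0, 0, -10], [0, 0, 10.5], 88],
  [[0, 0, -10], [0, 0, 10.5], 88],
  [[-24, 40, 0], [0, 0, 0], 88],
  [[-24, 40, 0], [0, 0, 0], 88],
  [[-24, 40, 0], [0, 0, 0], 88],
  [[-24, 40, 0], [0, 0, 0], 88],
  [[-24, 40, 0], [0, 0, 0], 88],
  [[-24, 40, 0], [0, 0, 0], 88],
  [[-24, 40, 0], [0, 0, 0], 88],
  [[0, 0, 0], [0, 0, 0], 88],
  [[0, 0, 0], [0, 0, 0], 88],
])

```text
t: 1.98
ee_pos: [0.5172, 0.3013, 0.2984]
ee_rot: [0.706, 0.708, -0.0, -0.0]
force: [0.2, 0.7, -0.4]
gripper_width: 0.0878
grasp_force: 0.0
```

```bash
cat >> h.py <<'E'
from scipy.spatial.transform import Rotation as Ro
def pose():
    s=robot.get_state(); R=Ro.from_quat(s['ee_rot']).as_matrix()
    print('t',round(s['t'],2),'tcp',np.round(s['ee_pos']*1000,1),'yaw',round(np.degrees(np.arctan2(R[1,1],R[0,1])),2),'tilt',round(np.degrees(np.arccos(-R[2,2])),2),'w',round(s['gripper_width']*1000,1),'gf',round(s['grasp_force'],1),'F',np.round(s['force'],1))
    return s,R
def go(x,y,z):
    s,R=pose(); print('go',x,y,z,'-> tool shift',np.round(R.T@(np.array([x,y,z])-s['ee_pos']*1000),1))
E
python3 - <<'E'
from h import *
pose(); c=cap('wrist','w1.png'); print(np.round(c['R'],2).tolist(),np.round(-c['t']@c['R'],3),c['fx'])
E
```

```text
t 1.98 tcp [517.2 301.3 298.4] yaw 0.15 tilt 0.05 w 87.8 gf 0.0 F [ 0.2  0.7 -0.4]
[[1.0, 0.0, -0.0], [0.0, -0.96, 0.28], [-0.0, -0.28, -0.96]] [0.517 0.373 0.444] 401.7771752138076
```

View pics/w1.png

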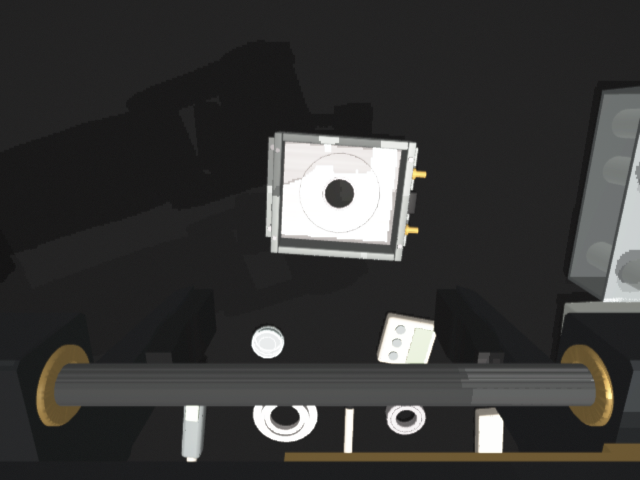

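The wrist view shows the chamber with its port centre near (340,193), its ports on the far +x side, and a slight yaw. I'll fit it now.

```bash
cat >> h.py <<'E'
def disc(c,u,v,hw,z,dark=True,thr=90):
    g=c['frame'][v-hw:v+hw,u-hw:u+hw].mean(-1); m=((g<thr) if dark else (g>thr)).astype(np.uint8)
    n,l,st,ce=cv2.connectedComponentsWithStats(m); k=1+np.argmax(st[1:,4]); 
    ct=max(cv2.findContours((l==k).astype(np.uint8),0,1)[0],key=len)
    P=np.array([toworld(c,u-hw+a,v-hw+b,z) for a,b in ct[:,0]])[:,:2]*1000
    (x,y),(a,b),t=cv2.fitEllipse(P.astype(np.float32)); print('disc',(u,v),'xy',round(x,1),round(y,1),'axes',round(a,1),round(b,1),'area',st[k,4]); return x,y
def toprect(c,box,lo,hi):
    u0,v0,u1,v1=box; P=world(c)[v0:v1,u0:u1].reshape(-1,3); q=P[(P[:,2]>lo)&(P[:,2]<hi)]
    for _ in range(1):
        r=cv2.minAreaRect((q[:,:2]*1000).astype(np.float32)); print('rect',np.round(r[0],1),np.round(r[1],1),round(r[2],2),len(q),'z',np.median(q[:,2]))
    return q
E
python3 - <<'E'
from h import *
c=dict(np.load('wrist.npz'))
disc(c,340,193,25,.004)
q=toprect(c,(255,120,430,270),.036,.045)*1000
# edge yaw from inner-floor bright region
g=c['frame'][120:270,255:430].mean(-1)
p=q[:,:2]; 
best=None
for a in np.arange(-10,10,.25):
    t=np.radians(a); r=p@np.array([[np.cos(t),-np.sin(t)],[np.sin(t),np.cos(t)]])
    h=sum((np.histogram(r[:,i],np.arange(r[:,i].min(),r[:,i].max()+2,2))[0]**2.).sum() for i in(0,1))
    if best is None or h>best[0]: best=(h,a,np.percentile(r,[0.5,99.5],axis=0),np.array([[np.cos(t),-np.sin(t)],[np.sin(t),np.cos(t)]]))
print('yaw',best[1],best[2].tolist(),'centre',best[3]@best[2].mean(0))
t=dict(np.load('top.npz')); disc(t,138,225,14,.004); disc(t,284,180,18,.014,False,120); disc(t,229,268,16,.014,False,90)
disc(t,344,165,28,.004,False,120)
E
```

```text
disc (340, 193) xy 532.5 296.2 axes 29.3 29.6 area 592
rect [532.8 295.9] [124.  140.2] 86.07 3844 z 0.0389685358639273
yaw -4.0 [[441.0070385550155, 270.8376755056262], [580.4323778234569, 394.2260823109458]] centre [532.67187193 296.09584205]
disc (138, 225) xy 534.0 297.5 axes 27.0 28.6 area 171
disc (284, 180) xy 623.0 6.8 axes 49.1 49.3 area 388
disc (229, 268) xy 448.5 114.2 axes 40.5 40.9 area 368
disc (344, 165) xy 653.2 -112.1 axes 84.4 84.6 area 1331
```

jog_arm([
  [[-34, 10, 0], [0, 0, 0], 88],
  [[-34, 10, 0], [0, 0, 0], 88],
  [[-34, 10, 0], [0, 0, 0], 88],
  [[-34, 10, 0], [0, 0, 0], 88],
  [[-34, 10, 0], [0, 0, 0], 88],
  [[-34, 10, 0], [0, 0, 0], 88],
  [[-34, 10, 0], [0, 0, 0], 88],
  [[-34, 10, 0], [0, 0, 0], 88],
  [[-34, 10, 0], [0, 0, 0], 88],
  [[-34, 10, 0], [0, 0, 0], 88],
  [[-34, 10, 0], [0, 0, 0], 88],
  [[-34, 10, 0], [0, 0, 0], 88],
  [[0, 0, 0], [0, 0, 0], 88],
  [[0, 0, 0], [0, 0, 0], 88],
  [[0, 0, 0], [0, 0, 0], 88],
])

```text
t: 3.9
ee_pos: [0.6385, -0.1051, 0.2992]
ee_rot: [0.706, 0.709, 0.0, 0.0]
force: [-0.3, 0.2, 0.6]
gripper_width: 0.0881
grasp_force: 0.0
```

Run:
```python
from h import *
pose(); c=cap('wrist','w2.png')
X=c['R']@[.654,-.112,.004]+c['t']; u,v=(X[:2]/X[2]*c['fx']+[c['cx'],c['cy']]).astype(int); print(u,v)
disc(c,u,v,55,.004,False,120)
W=world(c); P=W[v-50:v+50,u-50:u+50].reshape(-1,3)
q=P[(P[:,2]>.010)&(P[:,2]<.016)]*1000; print(cv2.minEnclosingCircle(q[:,:2].astype(np.float32)),len(q))
disc(c,u,v,20,.0,True,90)
```

```text
t 3.9 tcp [ 638.5 -105.1  299.2] yaw 0.24 tilt 0.02 w 88.1 gf 0.0 F [-0.3  0.2  0.6]
338 194
disc (np.int64(338), np.int64(194)) xy 651.7 -113.1 axes 82.8 83.0 area 4012
((651.8171997070312, -113.2226333618164), 24.036596298217773) 500
disc (np.int64(338), np.int64(194)) xy 651.9 -114.2 axes 25.2 25.9 area 436
```

View pics/w2.png

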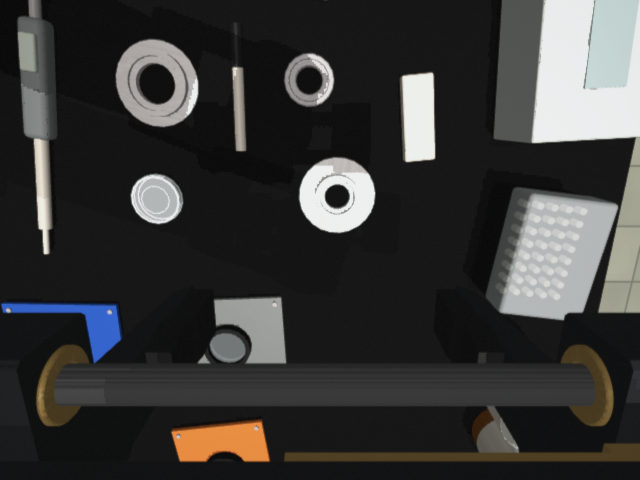

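The adapter measures (651.8, -113.2) with a 48 mm collar, seen at (337,195), so the choice is right. The ring is at (309,80) and the grey cover's bezel at (229,345). Descending.

jog_arm([
  [[-4, 6.6, 30], [0, 0, 0], 70],
  [[-4, 6.7, 35], [0, 0, 0], 70],
  [[0, 0, 40], [0, 0, 0], 70],
  [[0, 0, 40], [0, 0, 0], 70],
  [[0, 0, 40], [0, 0, 0], 70],
  [[0, 0, 40], [0, 0, 0], 70],
  [[0, 0, 30], [0, 0, 0], 70],
  [[0, 0, 15], [0, 0, 0], 70],
  [[0, 0, 10], [0, 0, 0], 70],
  [[0, 0, 0], [0, 0, 0], 70],
  [[0, 0, 0], [0, 0, 0], 70],
])

```text
t: 5.32
ee_pos: [0.6525, -0.1148, 0.0198]
ee_rot: [0.706, 0.708, 0.0, 0.001]
force: [0.3, 0.4, -0.0]
gripper_width: 0.0697
grasp_force: 0.0
```

Run:
```python
from h import *
go(651.8,-113.2,6.5)
```

```text
t 5.33 tcp [ 652.5 -114.8   19.8] yaw 0.14 tilt 0.1 w 69.7 gf 0.0 F [ 0.3  0.4 -0. ]
go 651.8 -113.2 6.5 -> tool shift [ 1.6 -0.7 13.3]
```

jog_arm([
  [[1.6, -0.7, 5], [0, 0, 0], 70],
  [[0, 0, 5], [0, 0, 0], 70],
  [[0, 0, 3], [0, 0, 0], 70],
  [[0, 0, 0], [0, 0, 0], 70],
  [[0, 0, 0], [0, 0, 0], 55],
  [[0, 0, 0], [0, 0, 0], 40],
  [[0, 0, 0], [0, 0, 0], 40],
  [[0, 0, 0], [0, 0, 0], 40],
  [[0, 0, 0], [0, 0, 0], 40],
], squeeze=20)

```text
t: 6.45
ee_pos: [0.6513, -0.1131, 0.0059]
ee_rot: [0.706, 0.708, 0.0, 0.0]
force: [1.3, 0.2, 0.1]
gripper_width: 0.047
grasp_force: 20.0
```

Run:
```python
from h import *
go(651.8,-113.2,100)
```

```text
t 6.45 tcp [ 651.3 -113.1    5.9] yaw 0.14 tilt 0.02 w 47.0 gf 20.0 F [1.3 0.2 0.1]
go 651.8 -113.2 100 -> tool shift [ -0.2   0.5 -94.1]
```

jog_arm([
  [[0, 0, -14], [0, 0, 0], 40],
  [[0, 0, -40], [0, 0, 0], 40],
  [[0, 0, -40], [0, 0, 0], 40],
  [[34, -10, 0], [0, 0, 0], 40],
  [[34, -10, 0], [0, 0, 0], 40],
  [[34, -10, 0], [0, 0, 0], 40],
  [[34, -10, 0], [0, 0, 0], 40],
  [[34, -10, 0], [0, 0, 0], 40],
  [[34, -10, 0], [0, 0, 0], 40],
  [[34, -10, 0], [0, 0, 0], 40],
  [[34, -10, 0], [0, 0, 0], 40],
  [[34, -10, 0], [0, 0, 0], 40],
  [[34, -10, 0], [0, 0, 0], 40],
  [[34, -10, 0], [0, 0, 0], 40],
  [[34, -9, 0], [0, 0, 0], 40],
  [[0, 0, 20], [0, 0, 0], 40],
  [[0, 0, 20], [0, 0, 0], 40],
  [[0, 0, 0], [0, 0, 0], 40],
  [[0, 0, 0], [0, 0, 0], 40],
  [[0, 0, 0], [0, 0, 0], 40],
])

```text
t: 8.95
ee_pos: [0.5317, 0.2947, 0.0608]
ee_rot: [0.706, 0.708, 0.001, 0.0]
force: [-0.8, 0.5, -0.5]
gripper_width: 0.0465
grasp_force: 20.0
```

Run:
```python
from h import *
go(532.2,296.0,10)
```

```text
t 8.95 tcp [531.7 294.7  60.8] yaw 0.13 tilt 0.1 w 46.5 gf 20.0 F [-0.8  0.5 -0.5]
go 532.2 296.0 10 -> tool shift [ 1.2  0.4 50.8]
```

jog_arm([
  [[1.2, 0.4, 10], [0, 0, 0], 40],
  [[0, 0, 15], [0, 0, 0], 40],
  [[0, 0, 12], [0, 0, 0], 40],
  [[0, 0, 6], [0, 0, 0], 40],
  [[0, 0, 0], [0, 0, 0], 40],
  [[0, 0, 0], [0, 0, 0], 40],
])

```text
t: 9.7
ee_pos: [0.5319, 0.296, 0.0171]
ee_rot: [0.706, 0.708, 0.0, 0.0]
force: [-0.3, 0.1, -0.7]
gripper_width: 0.0469
grasp_force: 20.0
```

Run:
```python
from h import *
go(532.2,296.0,9.9)
```

```text
t 9.7 tcp [531.9 296.   17.1] yaw 0.14 tilt 0.05 w 46.9 gf 20.0 F [-0.3  0.1 -0.7]
go 532.2 296.0 9.9 -> tool shift [0.  0.3 7.2]
```

jog_arm([
  [[0, 0.3, 3], [0, 0, 0], 40],
  [[0, 0, 2], [0, 0, 0], 40],
  [[0, 0, 1], [0, 0, 0], 40],
  [[0, 0, 1], [0, 0, 0], 40],
  [[0, 0, 0], [0, 0, 0], 40],
])

```text
t: 10.32
ee_pos: [0.532, 0.2959, 0.0099]
ee_rot: [0.706, 0.708, 0.0, 0.0]
force: [-1.1, -0.2, 0.3]
gripper_width: 0.047
grasp_force: 20.0
```

jog_arm([
  [[0, 0, 0], [0, 0, 0], 62],
  [[0, 0, 0], [0, 0, 0], 62],
  [[0, 0, 0], [0, 0, 0], 62],
  [[0, 0, -20], [0, 0, 0], 62],
  [[0, 0, -40], [0, 0, 0], 62],
  [[2, -5, -50], [0, 0, 0], 75],
  [[2, -5, -50], [0, 0, 0], 75],
  [[1, -5, -50], [0, 0, 0], 75],
  [[0, 0, -50], [0, 0, 0], 75],
  [[0, 0, -28], [0, 0, 0], 75],
  [[0, 0, 0], [0, 0, 0], 75],
  [[0, 0, 0], [0, 0, 0], 75],
])

```text
t: 11.82
ee_pos: [0.5165, 0.3007, 0.2968]
ee_rot: [0.706, 0.708, -0.001, -0.0]
force: [0.1, 0.1, -0.2]
gripper_width: 0.0753
grasp_force: 0.0
```

Run:
```python
from h import *
pose(); c=cap('wrist','w3.png')
P=world(c)[135:250,285:395].reshape(-1,3)*1000
q=P[(P[:,2]>12)&(P[:,2]<21)&(np.hypot(P[:,0]-532,P[:,1]-296)<34)]; print('collar',cv2.minEnclosingCircle(q[:,:2].astype(np.float32)),len(q),np.median(q[:,2]))
q=P[(np.abs(np.hypot(P[:,0]-532,P[:,1]-296)-34)<5)]; A=np.c_[q[:,:2]-[532,296],np.ones(len(q))]; print('flange plane',np.linalg.lstsq(A,q[:,2],rcond=None)[0])
cv2.imwrite('pics/w3c.png',cv2.resize(c['frame'][110:290,240:450,::-1],None,fx=3,fy=3,interpolation=2))
```

```text
t 11.82 tcp [516.5 300.7 296.8] yaw 0.14 tilt 0.09 w 75.3 gf 0.0 F [ 0.1  0.1 -0.2]
collar ((531.556640625, 295.439697265625), 24.06009292602539) 672 15.01905869739186
flange plane [3.43833878e-04 2.53343132e-03 7.13799904e+00]
```

View pics/w3c.png

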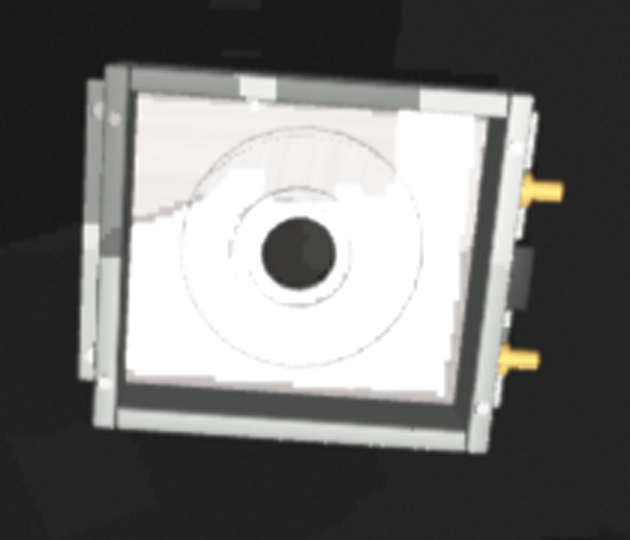

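The crop shows the adapter flat in the recess, with the collar centred near crop (298,253). The fit gives (531.6, 295.4), about 1 mm off the recess centre. Next is the dish.

jog_arm([
  [[-30.5, -14, 0], [0, 0, 0], 75],
  [[-30.5, -14, 0], [0, 0, 0], 75],
  [[-30.5, -14, 0], [0, 0, 0], 75],
  [[-30.5, -14, 0], [0, 0, 0], 75],
  [[-30.5, -14, 0], [0, 0, 0], 75],
  [[-30.5, -14, 0], [0, 0, 0], 75],
  [[0, 0, 0], [0, 0, 0], 75],
  [[0, 0, 0], [0, 0, 0], 75],
])

```text
t: 12.88
ee_pos: [0.4334, 0.118, 0.2972]
ee_rot: [0.706, 0.708, -0.0, -0.0]
force: [0.5, -0.1, 0.3]
gripper_width: 0.0751
grasp_force: 0.0
```

```bash
cat >> h.py <<'E'
def circ(c,x,y,rad,lo,hi):
    P=world(c).reshape(-1,3)*1000; q=P[(P[:,2]>lo)&(P[:,2]<hi)&(np.hypot(P[:,0]-x,P[:,1]-y)<rad)]
    m=cv2.minEnclosingCircle(q[:,:2].astype(np.float32)); print('circ',np.round(m[0],1),'D',round(2*m[1],1),len(q),'z',round(float(np.median(q[:,2])),1),'rect',cv2.minAreaRect(q[:,:2].astype(np.float32))[:2])
E
python3 - <<'E'
from h import *
c=cap('wrist'); circ(c,447,113,30,9,18)
X=c['R']@[.447,.113,.014]+c['t']; u,v=(X[:2]/X[2]*c['fx']+[c['cx'],c['cy']]).astype(int)
disc(c,u,v,35,.014,False,100); go(447,113,40)
E
```

```text
circ [447.1 113.6] D 39.1 993 z 13.3 rect ((446.91925048828125, 114.01333618164062), (37.744606018066406, 37.92087936401367))
disc (np.int64(337), np.int64(195)) xy 447.2 114.4 axes 38.2 39.3 area 1060
t 12.93 tcp [433.5 118.2 297.3] yaw 0.17 tilt 0.05 w 75.4 gf 0.0 F [ 0.8  0.2 -0.5]
go 447 113 40 -> tool shift [ -5.3  13.7 257.3]
```

jog_arm([
  [[-2.2, 6.8, 30], [0, 0, 0], 65],
  [[-2.2, 6.8, 40], [0, 0, 0], 65],
  [[0, 0, 45], [0, 0, 0], 65],
  [[0, 0, 45], [0, 0, 0], 65],
  [[0, 0, 45], [0, 0, 0], 65],
  [[0, 0, 40], [0, 0, 0], 65],
  [[0, 0, 20], [0, 0, 0], 65],
  [[0, 0, 10], [0, 0, 0], 65],
  [[0, 0, 0], [0, 0, 0], 65],
  [[0, 0, 0], [0, 0, 0], 65],
])

```text
t: 14.18
ee_pos: [0.4475, 0.1134, 0.0234]
ee_rot: [0.706, 0.708, 0.0, 0.001]
force: [-0.3, 0.0, -0.1]
gripper_width: 0.0648
grasp_force: 0.0
```

Run:
```python
from h import *
go(447.1,113.9,6.5)
```

```text
t 14.18 tcp [447.5 113.4  23.4] yaw 0.16 tilt 0.08 w 64.8 gf 0.0 F [-0.3  0.  -0.1]
go 447.1 113.9 6.5 -> tool shift [ 0.5 -0.4 16.9]
```

jog_arm([
  [[0.5, -0.4, 8], [0, 0, 0], 65],
  [[0, 0, 5], [0, 0, 0], 65],
  [[0, 0, 3.5], [0, 0, 0], 65],
  [[0, 0, 0], [0, 0, 0], 55],
  [[0, 0, 0], [0, 0, 0], 48],
  [[0, 0, 0], [0, 0, 0], 42],
  [[0, 0, 0], [0, 0, 0], 34],
  [[0, 0, 0], [0, 0, 0], 32],
  [[0, 0, 0], [0, 0, 0], 32],
  [[0, 0, 0], [0, 0, 0], 32],
], squeeze=8)

```text
t: 15.42
ee_pos: [0.4467, 0.1138, 0.0063]
ee_rot: [0.706, 0.708, 0.0, 0.0]
force: [-0.3, -0.1, 0.8]
gripper_width: 0.0376
grasp_force: 8.0
```

Run:
```python
from h import *
go(447.1,113.9,100)
```

```text
t 15.43 tcp [446.7 113.8   6.3] yaw 0.14 tilt 0.01 w 37.6 gf 8.0 F [-0.3 -0.1  0.8]
go 447.1 113.9 100 -> tool shift [  0.1   0.4 -93.7]
```

jog_arm([
  [[0, 0, -6], [0, 0, 0], 32],
  [[0, 0, -15], [0, 0, 0], 32],
  [[0, 0, -25], [0, 0, 0], 32],
  [[0, 0, -25], [0, 0, 0], 32],
  [[0, 0, -10], [0, 0, 0], 32],
  [[22.7, 10.6, 0], [0, 0, 0], 32],
  [[22.7, 10.6, 0], [0, 0, 0], 32],
  [[22.7, 10.6, 0], [0, 0, 0], 32],
  [[22.7, 10.6, 0], [0, 0, 0], 32],
  [[22.7, 10.6, 0], [0, 0, 0], 32],
  [[22.7, 10.6, 0], [0, 0, 0], 32],
  [[22.7, 10.6, 0], [0, 0, 0], 32],
  [[22.7, 10.6, 0], [0, 0, 0], 32],
  [[0, 0, 15], [0, 0, 0], 32],
  [[0, 0, 20], [0, 0, 0], 32],
  [[0, 0, 15], [0, 0, 0], 32],
  [[0, 0, 5], [0, 0, 0], 32],
  [[0, 0, 0], [0, 0, 0], 32],
  [[0, 0, 0], [0, 0, 0], 32],
])

```text
t: 17.8
ee_pos: [0.5313, 0.2956, 0.0329]
ee_rot: [0.706, 0.708, 0.0, 0.0]
force: [0.0, 0.0, 0.0]
gripper_width: 0.0374
grasp_force: 8.0
```

Run:
```python
from h import *
go(531.6,295.5,18.3)
```

```text
t 17.8 tcp [531.3 295.6  32.9] yaw 0.14 tilt 0.06 w 37.4 gf 8.0 F [0. 0. 0.]
go 531.6 295.5 18.3 -> tool shift [-0.1  0.3 14.6]
```

jog_arm([
  [[0, 0.3, 5], [0, 0, 0], 32],
  [[0, 0, 4], [0, 0, 0], 32],
  [[0, 0, 2], [0, 0, 0], 32],
  [[0, 0, 1.5], [0, 0, 0], 32],
  [[0, 0, 1], [0, 0, 0], 32],
  [[0, 0, 0.6], [0, 0, 0], 32],
  [[0, 0, 0], [0, 0, 0], 32],
  [[0, 0, 0], [0, 0, 0], 32],
])

```text
t: 18.8
ee_pos: [0.5313, 0.2956, 0.0183]
ee_rot: [0.706, 0.708, 0.0, 0.0]
force: [-2.7, 0.1, 2.9]
gripper_width: 0.0377
grasp_force: 8.0
```

Run:
```python
from h import *
go(531.6,295.5,18.3)
```

```text
t 18.8 tcp [531.3 295.6  18.3] yaw 0.14 tilt 0.01 w 37.7 gf 8.0 F [-2.7  0.1  2.9]
go 531.6 295.5 18.3 -> tool shift [-0.1  0.3  0. ]
```

jog_arm([
  [[0, 0, 0], [0, 0, 0], 42],
  [[0, 0, 0], [0, 0, 0], 55],
  [[0, 0, 0], [0, 0, 0], 55],
  [[0, 0, -15], [0, 0, 0], 55],
  [[0, 0, -40], [0, 0, 0], 60],
  [[2, -5, -50], [0, 0, 0], 70],
  [[2, -5, -50], [0, 0, 0], 70],
  [[1, -5, -50], [0, 0, 0], 70],
  [[0, 0, -50], [0, 0, 0], 70],
  [[0, 0, -25], [0, 0, 0], 70],
  [[0, 0, 0], [0, 0, 0], 70],
  [[0, 0, 0], [0, 0, 0], 70],
])

```text
t: 20.3
ee_pos: [0.5158, 0.3004, 0.297]
ee_rot: [0.706, 0.708, -0.001, -0.0]
force: [-0.6, 0.2, -0.0]
gripper_width: 0.07
grasp_force: 0.0
```

Run:
```python
from h import *
pose(); c=cap('wrist')
circ(c,532,296,30,20,30)
P=world(c).reshape(-1,3)*1000;q=P[(P[:,2]>20)&(P[:,2]<30)&(np.hypot(P[:,0]-532,P[:,1]-296)<17)]
print('lid plane',np.linalg.lstsq(np.c_[q[:,:2]-[532,296],np.ones(len(q))],q[:,2],rcond=None)[0])
cv2.imwrite('pics/w4c.png',cv2.resize(c['frame'][110:290,240:450,::-1],None,fx=3,fy=3,interpolation=2))
```

```text
t 20.3 tcp [515.8 300.4 297. ] yaw 0.14 tilt 0.11 w 70.0 gf 0.0 F [-0.6  0.2 -0. ]
circ [530.8 295.4] D 38.8 1049 z 25.2 rect ((530.7080078125, 295.6067199707031), (36.97539138793945, 38.27143478393555))
lid plane [5.21830133e-03 3.06481436e-03 2.52452515e+01]
```

View pics/w4c.png

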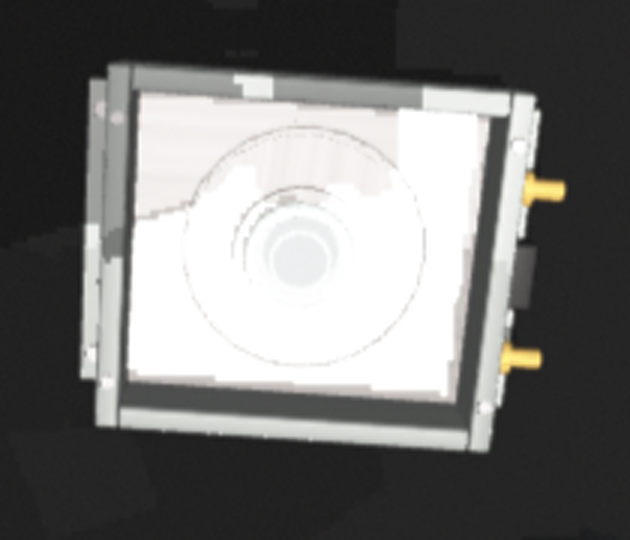

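The dish is home: lid top at 25.2 mm (26 expected, less the known bias of about 0.8 mm), level, at (530.8, 295.5). In the crop it sits in the collar at about (300,260). Now the ring.

jog_arm([
  [[-32, 10, 0], [0, 0, 0], 75],
  [[-32, 10, 0], [0, 0, 0], 75],
  [[-32, 10, 0], [0, 0, 0], 75],
  [[-32, 10, 0], [0, 0, 0], 75],
  [[-32, 10, 0], [0, 0, 0], 75],
  [[-32, 10, 0], [0, 0, 0], 75],
  [[-32, 10, 0], [0, 0, 0], 75],
  [[-32, 10, 0], [0, 0, 0], 75],
  [[-32, 10, 0], [0, 0, 0], 75],
  [[0, 0, 0], [0, 0, 0], 75],
  [[0, 0, 0], [0, 0, 0], 75],
])

```text
t: 21.72
ee_pos: [0.6066, 0.0134, 0.2974]
ee_rot: [0.706, 0.708, -0.0, -0.001]
force: [-0.4, 0.2, -0.1]
gripper_width: 0.0747
grasp_force: 0.0
```

Run:
```python
from h import *
c=cap('wrist'); circ(c,622,6,35,9,18); go(622,6,6)
```

```text
circ [622.    5.8] D 50.0 1178 z 13.0 rect ((622.10693359375, 5.906774520874023), (48.8504753112793, 49.060543060302734))
t 21.77 tcp [606.6  13.7 297.7] yaw 0.19 tilt 0.05 w 74.8 gf 0.0 F [ 0.3 -0.9  0.1]
go 622 6 6 -> tool shift [ -7.9  15.6 291.7]
```

jog_arm([
  [[-4, 7.7, 30], [0, 0, 0], 72],
  [[-4, 7.7, 40], [0, 0, 0], 72],
  [[0, 0, 45], [0, 0, 0], 72],
  [[0, 0, 45], [0, 0, 0], 72],
  [[0, 0, 45], [0, 0, 0], 72],
  [[0, 0, 40], [0, 0, 0], 72],
  [[0, 0, 20], [0, 0, 0], 72],
  [[0, 0, 10], [0, 0, 0], 72],
  [[0, 0, 0], [0, 0, 0], 72],
  [[0, 0, 0], [0, 0, 0], 72],
])

```text
t: 23.02
ee_pos: [0.6229, 0.0049, 0.0242]
ee_rot: [0.706, 0.708, 0.001, 0.001]
force: [0.4, -0.1, -0.2]
gripper_width: 0.0719
grasp_force: 0.0
```

Run:
```python
from h import *
go(621.8,5.8,5)
```

```text
t 23.02 tcp [622.9   4.9  24.2] yaw 0.16 tilt 0.1 w 71.9 gf 0.0 F [ 0.4 -0.1 -0.2]
go 621.8 5.8 5 -> tool shift [ 0.9 -1.1 19.2]
```

jog_arm([
  [[0.9, -1.1, 10], [0, 0, 0], 72],
  [[0, 0, 5], [0, 0, 0], 72],
  [[0, 0, 4], [0, 0, 0], 72],
  [[0, 0, 0], [0, 0, 0], 62],
  [[0, 0, 0], [0, 0, 0], 54],
  [[0, 0, 0], [0, 0, 0], 44],
  [[0, 0, 0], [0, 0, 0], 44],
  [[0, 0, 0], [0, 0, 0], 44],
  [[0, 0, 0], [0, 0, 0], 44],
], squeeze=20)

```text
t: 24.15
ee_pos: [0.6214, 0.0056, 0.0043]
ee_rot: [0.706, 0.708, 0.0, 0.0]
force: [-0.2, -0.1, 1.9]
gripper_width: 0.0492
grasp_force: 20.0
```

Run:
```python
from h import *
go(530.4,295.5,100)
```

```text
t 24.15 tcp [621.4   5.6   4.3] yaw 0.14 tilt 0.03 w 49.2 gf 20.0 F [-0.2 -0.1  1.9]
go 530.4 295.5 100 -> tool shift [290.1 -90.3 -95.7]
```

jog_arm([
  [[0, 0, -8], [0, 0, 0], 44],
  [[0, 0, -20], [0, 0, 0], 44],
  [[0, 0, -30], [0, 0, 0], 44],
  [[0, 0, -30], [0, 0, 0], 44],
  [[0, 0, -8], [0, 0, 0], 44],
  [[29, -9.1, 0], [0, 0, 0], 44],
  [[29, -9.1, 0], [0, 0, 0], 44],
  [[29, -9.1, 0], [0, 0, 0], 44],
  [[29, -9.1, 0], [0, 0, 0], 44],
  [[29, -9.1, 0], [0, 0, 0], 44],
  [[29, -9.1, 0], [0, 0, 0], 44],
  [[29, -9.1, 0], [0, 0, 0], 44],
  [[29, -9.1, 0], [0, 0, 0], 44],
  [[29, -9.1, 0], [0, 0, 0], 44],
  [[29, -9.1, 0], [0, 0, 0], 44],
  [[0, 0, 20], [0, 0, 0], 44],
  [[0, 0, 20], [0, 0, 0], 44],
  [[0, 0, 15], [0, 0, 0], 44],
  [[0, 0, 0], [0, 0, 0], 44],
  [[0, 0, 0], [0, 0, 0], 44],
])

```text
t: 26.65
ee_pos: [0.5299, 0.2955, 0.0458]
ee_rot: [0.706, 0.708, 0.0, 0.0]
force: [0.7, -0.2, -0.4]
gripper_width: 0.0492
grasp_force: 20.0
```

Run:
```python
from h import *
go(530.6,295.4,26.3)
```

```text
t 26.65 tcp [529.9 295.5  45.8] yaw 0.13 tilt 0.05 w 49.2 gf 20.0 F [ 0.7 -0.2 -0.4]
go 530.6 295.4 26.3 -> tool shift [-0.1  0.7 19.5]
```

jog_arm([
  [[0, 0.7, 6], [0, 0, 0], 44],
  [[0, 0, 5], [0, 0, 0], 44],
  [[0, 0, 2.5], [0, 0, 0], 44],
  [[0, 0, 1], [0, 0, 0], 44],
  [[0, 0, 0], [0, 0, 0], 44],
])

```text
t: 27.28
ee_pos: [0.5302, 0.2955, 0.0306]
ee_rot: [0.706, 0.708, 0.0, 0.0]
force: [-0.3, 0.1, -1.9]
gripper_width: 0.0493
grasp_force: 20.0
```

Run:
```python
from h import *
go(530.6,295.4,26.3)
```

```text
t 27.27 tcp [530.2 295.5  30.6] yaw 0.14 tilt 0.0 w 49.3 gf 20.0 F [-0.3  0.1 -1.9]
go 530.6 295.4 26.3 -> tool shift [-0.1  0.4  4.3]
```

jog_arm([
  [[0, 0.3, 1], [0, 0, 0], 44],
  [[0, 0, 1], [0, 0, 0], 44],
  [[0, 0, 0.8], [0, 0, 0], 44],
  [[0, 0, 0.8], [0, 0, 0], 44],
  [[0, 0, 0], [0, 0, 0], 44],
])

```text
t: 27.9
ee_pos: [0.5305, 0.2955, 0.027]
ee_rot: [0.706, 0.708, -0.0, -0.0]
force: [0.7, 0.4, -0.9]
gripper_width: 0.0492
grasp_force: 20.0
```

jog_arm([
  [[0, 0, 0.4], [0, 0, 0], 44],
  [[0, 0, 0.2], [0, 0, 0], 44],
  [[0, 0, 0], [0, 0, 0], 44],
])

```text
t: 28.28
ee_pos: [0.5305, 0.2955, 0.0264]
ee_rot: [0.706, 0.708, -0.0, -0.0]
force: [-0.4, -1.1, -0.5]
gripper_width: 0.0492
grasp_force: 20.0
```

jog_arm([
  [[0, 0, 0], [0, 0, 0], 52],
  [[0, 0, 0], [0, 0, 0], 64],
  [[0, 0, 0], [0, 0, 0], 64],
  [[0, 0, -15], [0, 0, 0], 64],
  [[0, 0, -40], [0, 0, 0], 64],
  [[2, -5, -50], [0, 0, 0], 75],
  [[2, -5, -50], [0, 0, 0], 75],
  [[1, -5, -50], [0, 0, 0], 75],
  [[0, 0, -45], [0, 0, 0], 75],
  [[0, 0, -20], [0, 0, 0], 75],
  [[0, 0, 0], [0, 0, 0], 75],
  [[0, 0, 0], [0, 0, 0], 75],
])

```text
t: 29.78
ee_pos: [0.5152, 0.3003, 0.2955]
ee_rot: [0.706, 0.708, -0.001, -0.0]
force: [-0.2, 0.1, 0.0]
gripper_width: 0.0747
grasp_force: 0.0
```

Run:
```python
from h import *
pose(); c=cap('wrist')
circ(c,531,295,32,30,42)
P=world(c).reshape(-1,3)*1000;q=P[(P[:,2]>30)&(P[:,2]<42)&(np.hypot(P[:,0]-531,P[:,1]-295.5)<23)]
print('plane',np.linalg.lstsq(np.c_[q[:,:2]-[531,295.5],np.ones(len(q))],q[:,2],rcond=None)[0])
toprect(c,(255,120,430,270),.038,.045)
cv2.imwrite('pics/w5c.png',cv2.resize(c['frame'][110:290,240:450,::-1],None,fx=3,fy=3,interpolation=2))
```

```text
t 29.77 tcp [515.2 300.3 295.5] yaw 0.14 tilt 0.09 w 74.7 gf 0.0 F [-0.2  0.1  0. ]
circ [530.2 295.6] D 50.0 1330 z 35.1 rect ((530.29833984375, 296.0008850097656), (48.61703872680664, 49.1880989074707))
plane [7.93584273e-04 6.27462904e-03 3.50713742e+01]
rect [532.7 296. ] [123.8 139.7] 86.12 3362 z 0.03912316942602426
```

View pics/w5c.png

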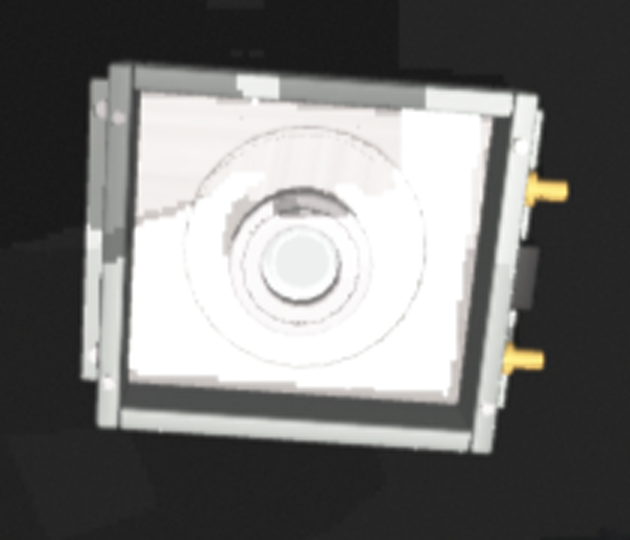

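The ring is seated: top at 35.1 mm (36 less the bias), level, within about 1 mm of the dish; in the crop it is at about (300,262). Now the cover.

jog_arm([
  [[-37, -0.5, 0], [0, 0, 0], 80],
  [[-37, -0.5, 0], [0, 0, 0], 80],
  [[-37, -0.5, 0], [0, 0, 0], 80],
  [[-37, -0.5, 0], [0, 0, 0], 80],
  [[-37, -0.5, 0], [0, 0, 0], 80],
  [[-37, -0.5, 0], [0, 0, 0], 80],
  [[-37, -0.5, 0], [0, 0, 0], 80],
  [[-37, -0.5, 0], [0, 0, 0], 80],
  [[-37, -0.5, 0], [0, 0, 0], 80],
  [[-37, -0.5, 0], [0, 0, 0], 80],
  [[-37, -0.5, 0], [0, 0, 0], 80],
  [[-37, -0.5, 0], [0, 0, 0], 80],
  [[-37, -0.5, 0], [0, 0, 0], 80],
  [[-37, -0.5, 0], [0, 0, 0], 80],
  [[-37, -0.5, 0], [0, 0, 0], 80],
  [[-37, -0.5, 0], [0, 0, 0], 80],
  [[0, 0, 0], [0, 0, 0], 80],
  [[0, 0, 0], [0, 0, 0], 80],
])

```text
t: 32.08
ee_pos: [0.5089, -0.2909, 0.2958]
ee_rot: [0.706, 0.708, 0.0, -0.001]
force: [0.0, 0.5, 0.2]
gripper_width: 0.08
grasp_force: 0.0
```

Run:
```python
from h import *
pose(); c=cap('wrist','w6.png')
circ(c,522.5,-296.5,40,17,27)
P=world(c).reshape(-1,3)*1000; q=P[(P[:,2]>6.5)&(P[:,2]<12)&(np.abs(P[:,0]-522.5)<85)&(np.abs(P[:,1]+296.5)<80)]
print(cv2.minAreaRect(q[:,:2].astype(np.float32)),np.median(q[:,2]))
```

```text
t 32.08 tcp [ 508.9 -290.9  295.8] yaw 0.15 tilt 0.08 w 80.0 gf 0.0 F [0.  0.5 0.2]
circ [ 521.4 -297.2] D 56.1 789 z 20.0 rect ((521.5918579101562, -297.1175842285156), (54.9244499206543, 55.17408752441406))
((521.4696655273438, -297.2320251464844), (136.2719268798828, 120.31531524658203), 2.517855167388916) 8.21977462110244
```

View pics/w6.png

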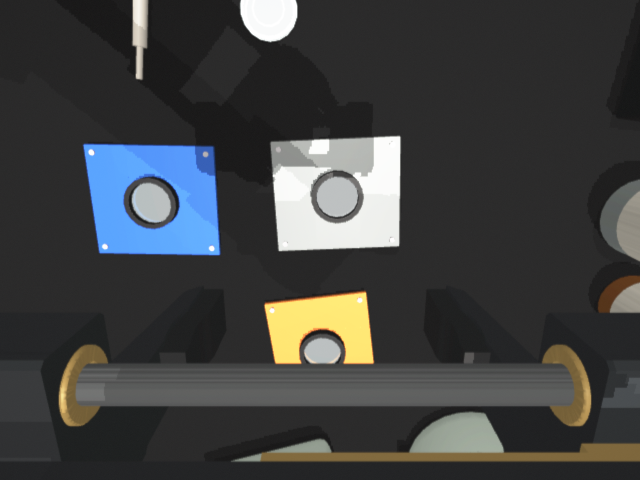

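The grey cover is at wrist pixel (337,195), with blue at (152,202) and orange at (322,350) left alone. Its centre is (521.4, -297.2), yaw +2.5°, and the bezel is 56 mm.

jog_arm([
  [[-3, 6, 30], [0, 0, 0], 80],
  [[-3, 6, 40], [0, 0, 0], 80],
  [[0, 0, 45], [0, 0, 0], 80],
  [[0, 0, 45], [0, 0, 0], 80],
  [[0, 0, 45], [0, 0, 0], 80],
  [[0, 0, 40], [0, 0, 0], 80],
  [[0, 0, 15], [0, 0, 0], 80],
  [[0, 0, 8], [0, 0, 0], 80],
  [[0, 0, 0], [0, 0, 0], 80],
  [[0, 0, 0], [0, 0, 0], 80],
])

```text
t: 33.38
ee_pos: [0.5215, -0.2979, 0.0297]
ee_rot: [0.706, 0.708, 0.0, 0.001]
force: [0.7, 0.5, -0.0]
gripper_width: 0.08
grasp_force: 0.0
```

Run:
```python
from h import *
go(521,-297.2,11)
```

```text
t 33.38 tcp [ 521.5 -297.9   29.7] yaw 0.15 tilt 0.12 w 80.0 gf 0.0 F [ 0.7  0.5 -0. ]
go 521 -297.2 11 -> tool shift [ 0.7 -0.6 18.7]
```

jog_arm([
  [[0.7, -0.5, 10], [0, 0, 0], 80],
  [[0, 0, 5], [0, 0, 0], 80],
  [[0, 0, 3.3], [0, 0, 0], 80],
  [[0, 0, 0], [0, 0, 0], 68],
  [[0, 0, 0], [0, 0, 0], 60],
  [[0, 0, 0], [0, 0, 0], 48],
  [[0, 0, 0], [0, 0, 0], 48],
  [[0, 0, 0], [0, 0, 0], 48],
  [[0, 0, 0], [0, 0, 0], 48],
], squeeze=40)

```text
t: 34.5
ee_pos: [0.5206, -0.2969, 0.0102]
ee_rot: [0.706, 0.708, 0.0, 0.0]
force: [0.0, -0.6, 0.8]
gripper_width: 0.0547
grasp_force: 40.0
```

Run:
```python
from h import *
go(532.2,295.9,110)
```

```text
t 34.5 tcp [ 520.6 -296.9   10.2] yaw 0.14 tilt 0.02 w 54.7 gf 40.0 F [ 0.  -0.6  0.8]
go 532.2 295.9 110 -> tool shift [592.7  13.1 -99.9]
```

jog_arm([
  [[0, 0, -10], [0, 0, 0], 48],
  [[0, 0, -30], [0, 0, 0], 48],
  [[0, 0, -35], [0, 0, 0], 48],
  [[0, 0, -25], [0, 0, 0], 48],
  [[37, 0.8, 0], [0, 0, 0], 48],
  [[37, 0.8, 0], [0, 0, 0], 48],
  [[37, 0.8, 0], [0, 0, 0], 48],
  [[37, 0.8, 0], [0, 0, 0], 48],
  [[37, 0.8, 0], [0, 0, 0], 48],
  [[37, 0.8, 0], [0, 0, 0], 48],
  [[37, 0.8, 0], [0, 0, 0], 48],
  [[37, 0.8, 0], [0, 0, 0], 48],
  [[37, 0.8, 0], [0, 0, 0], 48],
  [[37, 0.8, 0], [0, 0, 0], 48],
  [[37, 0.8, 0], [0, 0, 0], 48],
  [[37, 0.8, 0], [0, 0, 0], 48],
  [[37, 0.8, 0], [0, 0, 0], 48],
  [[37, 0.8, 0], [0, 0, 0], 48],
  [[37, 0.8, 0], [0, 0, 0], 48],
  [[37, 0.8, 0], [0, 0, 0], 48],
])

```text
t: 37.0
ee_pos: [0.5315, 0.2963, 0.1104]
ee_rot: [0.706, 0.708, -0.0, -0.0]
force: [0.6, -0.3, -2.2]
gripper_width: 0.055
grasp_force: 40.0
```

jog_arm([
  [[0, 0, 0], [0, 0, 3.2], 48],
  [[0, 0, 0], [0, 0, 3.2], 48],
  [[0, 0, 0], [0, 0, 0], 48],
  [[0, 0, 0], [0, 0, 0], 48],
])

```text
t: 37.5
ee_pos: [0.5318, 0.295, 0.1103]
ee_rot: [0.744, 0.668, -0.0, -0.0]
force: [-0.3, -0.6, -3.0]
gripper_width: 0.0551
grasp_force: 40.0
```

Run:
```python
from h import *
go(532.2,295.9,46.2); c=cap('wrist')
P=world(c).reshape(-1,3)*1000; q=P[(P[:,2]>107)&(P[:,2]<114)&(np.abs(P[:,0]-532)<85)&(np.abs(P[:,1]-296)<80)]
if len(q)>20: print(len(q),cv2.minAreaRect(q[:,:2].astype(np.float32)))
```

```text
t 37.5 tcp [531.8 295.  110.3] yaw -6.21 tilt 0.01 w 55.1 gf 40.0 F [-0.3 -0.6 -3. ]
go 532.2 295.9 46.2 -> tool shift [ 0.9  0.4 64.1]
61662 ((531.3470458984375, 294.2987365722656), (121.01138305664062, 136.87753295898438), 86.1547622680664)
```

jog_arm([
  [[1.2, 0.6, 15], [0, 0, 0], 48],
  [[0, 0, 20], [0, 0, 0], 48],
  [[0, 0, 15], [0, 0, 0], 48],
  [[0, 0, 6], [0, 0, 0], 48],
  [[0, 0, 3], [0, 0, 0], 48],
  [[0, 0, 2], [0, 0, 0], 48],
  [[0, 0, 1.5], [0, 0, 0], 48],
  [[0, 0, 0], [0, 0, 0], 48],
  [[0, 0, 0], [0, 0, 0], 48],
])

```text
t: 38.67
ee_pos: [0.5326, 0.2963, 0.0478]
ee_rot: [0.745, 0.667, 0.0, 0.0]
force: [-0.5, 0.7, -3.2]
gripper_width: 0.0551
grasp_force: 40.0
```

Run:
```python
from h import *
go(532.4,296.1,46.2)
```

```text
t 38.67 tcp [532.6 296.3  47.8] yaw -6.26 tilt 0.02 w 55.1 gf 40.0 F [-0.5  0.7 -3.2]
go 532.4 296.1 46.2 -> tool shift [-0.3 -0.2  1.6]
```

jog_arm([
  [[0, 0, 0.8], [0, 0, 0], 48],
  [[0, 0, 0.7], [0, 0, 0], 48],
  [[0, 0, 0], [0, 0, 0], 48],
  [[0, 0, 0], [0, 0, 0], 60],
  [[0, 0, 0], [0, 0, 0], 75],
  [[0, 0, 0], [0, 0, 0], 75],
  [[0, 0, -15], [0, 0, 0], 75],
  [[0, 0, -40], [0, 0, 0], 75],
  [[2, -5, -50], [0, 0, 0], 75],
  [[2, -5, -50], [0, 0, 0], 75],
  [[1, -5, -50], [0, 0, 0], 75],
  [[0, 0, -40], [0, 0, 0], 75],
  [[0, 0, 0], [0, 0, 0], 75],
  [[0, 0, 0], [0, 0, 0], 75],
])

```text
t: 40.42
ee_pos: [0.5179, 0.3028, 0.2907]
ee_rot: [0.745, 0.667, -0.0, -0.0]
force: [-0.3, 0.2, -0.2]
gripper_width: 0.0747
grasp_force: 0.0
```

Run:
```python
from h import *
pose(); c=cap('wrist','w7.png')
P=world(c).reshape(-1,3)*1000; q=P[(P[:,2]>42)&(P[:,2]<50)&(np.abs(P[:,0]-532)<90)&(np.abs(P[:,1]-296)<80)]
print(len(q),cv2.minAreaRect(q[:,:2].astype(np.float32)),np.median(q[:,2]))
q=q[np.hypot(q[:,0]-532,q[:,1]-296)>32]; print('plane',np.linalg.lstsq(np.c_[q[:,:2]-[532,296],np.ones(len(q))],q[:,2],rcond=None)[0])
circ(c,532,296,40,52,64)
t=cap('top'); circ(t,467,3.8,60,1.8,20); circ(t,456,-115,40,9,18)
```

```text
t 40.42 tcp [517.9 302.8 290.7] yaw -6.26 tilt 0.05 w 74.7 gf 0.0 F [-0.3  0.2 -0.2]
15367 ((532.3005981445312, 295.8394775390625), (120.4848861694336, 136.3657989501953), 86.09426879882812) 44.274609062565105
plane [-2.03881426e-04  9.70410730e-04  4.41540120e+01]
circ [532.4 296.1] D 56.1 987 z 56.1 rect ((532.1937255859375, 296.3489685058594), (54.918975830078125, 54.959068298339844))
circ [467.    3.8] D 119.9 1649 z 5.0 rect ((466.9602966308594, 4.158817291259766), (118.3722915649414, 117.75150299072266))
circ [ 456.2 -115.2] D 53.8 547 z 14.6 rect ((456.543701171875, -115.37440490722656), (50.74235534667969, 50.901702880859375))
```

View pics/w7.png

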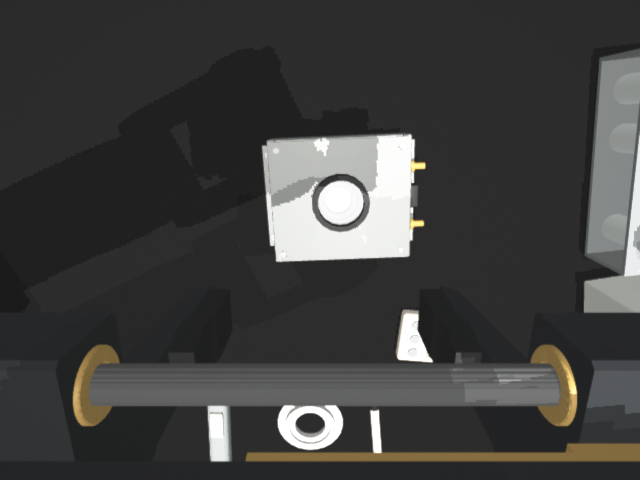

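The view shows the cover square on the chamber with its bezel at (340,202). The plate is level, its top at 44.2 mm (45 less the bias), within 0.5 mm of centre, and its yaw matches. The large dish and large adapter haven't moved.

```bash
python3 -c "
from bench import finish_job
print(finish_job())"
```

```text
the job is handed in; nothing more can be done
None
```

The job is handed in but gave no verdict; my last measurements show adapter, dish, ring and cover all seated and level within tolerance, the large dish and adapter unmoved, at about 40 s of 109 s.

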